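# Clamp a flow cell in a twin-screw press, keeping the crossbar level

## Task

Slide the flow cell gently along its rails until it sits fully home against the blue stop of the twin-screw press. Then turn the two black knobs clockwise, alternately and in small steps so that the crossbar stays near level (neither end more than 6 mm ahead of the other), until both feet press on the cell: nip each knob up by feel to roughly 60 N a side, not overtight. Leave the two vials and the dropper bottle where they stand.

Things in the scene. Friction and masses are not known exactly. Their poses are not given: they have to be found in the camera images.
- press: Fixed white base plate of the press, 150 x 270 x 12 mm, standing on the worktop at any yaw within 0.25 rad. Origin: centre of its underside. x: the way the cell slides in (towards the stop), y: to the left knob, z up. Two aluminium side guides (inner faces at y = +-71.7 mm, 34 mm high) leave the cell 1.7 mm a side. Nothing on the press is higher than 141 mm.
- stop: Blue stop bar fixed at the back of the press; its front face is at x = +50 mm of the press, 90 mm wide, up to z = 46 mm. (Its origin is the press origin.)
- rail_left: Fixed grey rail under the left half of the cell (press y = +60 mm), top at z = 22 mm; origin is the press origin. Its load is the clamping force of the left foot plus about 3 N of cell weight.
- rail_right: The same at press y = -60 mm, under the right foot.
- flow_cell: Loose flow cell, about 0.6 kg, a 100 x 140 x 28 mm aluminium and grey block with orange gasket line, two white ports and a blue push plate in front. It lies on the rails, pulled out 20 to 40 mm towards the robot. Origin: centre of the block's underside; axes as the press. Home when its origin is at the press origin's x (block touching the stop). Sliding takes 2 to 5 N, with stick-slip peaks.
- push_plate (a point): Centre of the front face of the blue push plate (7 x 50 x 26 mm), 91 mm before the cell's origin and 17 mm above its underside; the plate stands from 4 to 30 mm above the cell's underside. A 14 mm wide tongue joins it to the block.
- crossbar: Aluminium crossbar, 24 x 172 x 16 mm, between the two screws. Origin: at its left nut, on the left screw's axis at half height; y along the bar towards the left nut (level: y axis horizontal). The nuts on its ends stay below 99 mm.
- bar_mid (a point): Centre of the crossbar; 86 mm above the worktop at the start (knobs at 0). Two sprung rubber feet hang under the bar at press x = 0, y = +-60 mm; new, they end 31 mm below this point, but each is worn short by an unknown 0 to 2 mm, not equally: contact has to be felt. Each foot spring gives 80 N per mm.
- knob_left (a joint): Left knob (press y = +100 mm) in rad, clockwise from above positive, 0 to 3.5; starts at 0. The knob keeps its height; the left bar end goes down 4 mm per rad. Drag about 0.42 N m against either motion (it reverses when eased back); clamping adds 0.004 N m per N of F (F = 4/5 left + 1/5 right foot's force). It stays where it is left.
- knob_right (a joint): Right knob (press y = -100 mm), as the left one with left and right swapped.
- grip_left (a point): Left knob: upright fluted black cylinder, 48.6 mm across, 24 mm of height to grip; this point is on its axis at the middle of that height, 127 mm above the worktop. Top at 141 mm.
- grip_right (a point): The same on the right knob, 200 mm away.
- vial_red: Small glass vial with red cap, 23 x 23 x 52 mm, standing left of the press; origin: centre of its underside.
- dropper_bottle: White dropper bottle with green cap, 48 x 48 x 98 mm, standing right of the press; origin: centre of its underside.
- vial_clear: Small clear glass vial with white cap, 23 x 23 x 52 mm, standing behind the press; origin: centre of its underside.
There are look-alikes about, which are no part of the job. Of the things like the flow_cell, leave any that is green or pink; of the rest the larger one is meant.

How it is judged:
On the way, in this order (a step that is already met when the one before it is completed fails the run):
1. the flow cell is slid home against the stop, not yet clamped (x of flow_cell in the frame of press between -0.003 and 0.003 m and contact force between flow_cell and rail_left below 20 N and contact force between flow_cell and rail_right below 20 N), for 0.2 s.
2. both feet press on the cell (contact force between flow_cell and rail_left above 30 N and contact force between flow_cell and rail_right above 30 N), for 0.2 s.
At the end, for the whole second after the job is handed in: The cell is within 3 mm of home against the stop, each rail carries 30 to 100 N (cell clamped on both sides), the crossbar is within 0.03 rad of level, and the knobs are at rest (all of step 2 and x of flow_cell in the frame of press between -0.003 and 0.003 m and contact force between flow_cell and rail_left below 100 N and contact force between flow_cell and rail_right below 100 N and angle between crossbar's own y axis and vertical between 1.5408 and 1.6008 rad and velocity of joint knob_left between -0.05 and 0.05 rad/s and velocity of joint knob_right between -0.05 and 0.05 rad/s); the robot touches nothing.
It fails at once if the crossbar is racked: one end leads the other by more than 6 mm (0.03 rad) (angle between crossbar's own y axis and vertical below 1.5408 rad or angle between crossbar's own y axis and vertical above 1.6008 rad).
It fails at once if a side is overtightened: a rail carries more than 120 N (contact force between flow_cell and rail_left above 120 N or contact force between flow_cell and rail_right above 120 N).
It fails at once if the cell is rammed against the stop with more than 40 N (contact force between flow_cell and stop above 40 N).
It fails at once if a vial or the dropper bottle is moved by more than 15 mm (distance of any of vial_red, dropper_bottle, vial_clear from where it was at the start of the episode above 0.015 m).
It also fails if it takes over 72 s, if anything falls off the work surface, if the arm or the gripper's body presses on something with over 40 N, if the wrist force passes 120 N, or if a joint passes its speed limit or range.

## Robot

A 6-joint arm with a two-finger parallel gripper is mounted at the origin on a cart in front of the work surface, level with it; the furniture and walls round the work are solid. World frame = base frame: x ahead of the robot, y to its left, z up, the work surface at z = 0. Lengths are in m, angles in rad, forces in N, time in s.
With the tool pointing down it reaches from about 0.35 to 0.975 m from the base axis. Payload 4.9 kg.
Tool frame: the origin (TCP) lies on the centre line of the jaws, within the pads' length; the fingertips stand manip.tip_reach ahead of it and the grasp point (between the pads) is the TCP (manip.tip_reach is the distance from the TCP to the fingertips, in m); z points along the fingers, y is the line along which they close (so a half turn about z gives the same grasp; the last joint's range is limited). The gripper opens to 85 mm and grips with 20 to 120 N. Pads are 22 mm wide; open, the fingers measure 114 mm over their backs; the gripper's body (76 mm by 85 mm) begins 54 mm behind the grasp point. The pads swing forward as they close: fully open they stand 13 mm farther back than shut.
Start: joints at [-1.324, 0.053, 1.613, -0, 1.476, -0.119], TCP at [0.224, -0.584, 0.25] pointing down, gripper open.
Joint ranges: [-3.01, 3.01], [-1.01, 2.22], [0.06, 2.58], [-1.02, 4.17], [0.09, 2.62], [-3.14, 3.14]. Speed limits (rad/s): [2.57, 2.57, 3.14, 3.14, 3.14, 3.14].

## Interface

Orientations are given as a unit quaternion [w, x, y, z].
In Python, from plant import manip gives the robot as it stands. The module is installed in compiled form; this text tells all that it offers.
- The arm moves only by the tool move_arm, never from a script. Its argument "rows" is a list of rows, each a list of 7 numbers: the shift along the tool's x, y, z in cm, then the turn, a rotation vector about the tool's x, y, z in degrees, then the opening, from -1 (shut) to 1 (fully open). In form: [[tx, ty, tz, ax, ay, az, jaw], ...]. A call has 1 to 20 rows; each row shifts and turns the commanded pose from where the row before left it, along the tool's axes as they then stand; what a row does not reach is not made up. A row lasts 1/12 s, in which the tool goes at most 41.7 mm and 7.16 degrees, less where a joint would pass 70% of its speed; a pose out of reach is approached as far as the arm can. A call is refused whole if a number of a shift passes 4.17 or a number of a turn 7.16, either way. A call with a gripper value outside its range is refused whole. The fingers move at their own pace and stop on an object; the grip force is fixed at half the most. Time passes only in rows, so rows that do not move let the fingers close. It gives the time, the measured TCP pose, the force, the opening and the grip force at its end, in the units of the state.
- manip.state(): the state, without advancing time (a new reading comes with each control period).
- manip.grab_frame(name): name is "scene" or "top" or "wrist"; returns a dict with "img" (480x640x3 uint8, blue, green, red), "mtx" (3x3 intrinsics, pixels), "R" (3x3) and "t" (3): a world point X has camera coordinates R X + t. Camera axes: x right, y down, z forward; pixel columns grow to the right and rows downward; lengths in m; the calibration is good to about 2 mm. The wrist camera is an equidistant fisheye: a pixel r from the principal point sees the ray r / f radians off the axis. A picture is of the moment at which its call begins. There is no depth.
- manip.job_done(): hands the job in; it is judged then, once.
The state is a dict: "time": time; "joint_pos": joint angles; "joint_vel": joint speeds; "joint_efforts": joint torques, N m; "tool_pos": TCP position; "tool_rot": TCP orientation; "contact_force": force on the tool from outside, world axes, zero at the start; "ft_torque": the same for the moment, N m; "gripper_width": opening from 0.0 (shut) to 1.0 (fully open); "grasp_force": force on a finger pad.
Only numpy, scipy, OpenCV 4.12 (cv2) and the standard library are available. Lean on these libraries where they do the work, as an engineer would, in place of code of your own. Each camera call takes 0.05 s, during which the arm holds its last target. There are 200 camera calls.

## Working session

There is one attempt and no reset: what is moved stays moved. The work goes in short steps, Python scripts to look and compute and a tool call to move; the robot and the scene stay as the last step left them, time stands still between calls to the robot, and variables do not carry over. Pictures are saved under pics/ and viewed, at most 10 in all, crops included, and the job is handed in when it is done.

Besides the shell and the picture viewer there is one more tool, called after "Request:" in YAML: its name, and indented under it one key for each argument. move_arm: Moves the arm, as the interface text tells. Its arguments: {"type":"object","properties":{"rows":{"type":"array","items":{"type":"array","items":{"type":"number"}}}},"required":["rows"]}

```bash
mkdir -p pics; cat > h.py <<'E'
import numpy as np, cv2
from plant import manip
from scipy.spatial.transform import Rotation as Rn
def grab(n,save=None):
    f=manip.grab_frame(n)
    if save: cv2.imwrite('pics/'+save,f['img'])
    return f
def ray(f,u,v,fish=False):
    K=f['mtx'];x=(u-K[0,2])/K[0,0];y=(v-K[1,2])/K[1,1]
    if fish:
        r=np.hypot(x,y);d=np.array([x/r*np.sin(r),y/r*np.sin(r),np.cos(r)]) if r>1e-9 else np.array([0,0,1.])
    else: d=np.array([x,y,1.])
    R=np.array(f['R']);t=np.array(f['t'])
    return -R.T@t, R.T@d/np.linalg.norm(d)
def onz(f,u,v,z,fish=False):
    c,d=ray(f,u,v,fish);return c+d*(z-c[2])/d[2]
def tri(rs):
    A=0;b=0
    for c,d in rs:
        P=np.eye(3)-np.outer(d,d);A=A+P;b=b+P@c
    X=np.linalg.solve(A,b);return X,[float(np.linalg.norm(np.cross(X-c,d))) for c,d in rs]
E
python3 - <<'E'
from h import *
s=manip.state();print(s, manip.tip_reach)
for n in("scene","top"):
    f=grab(n,n+'0.png');print(n,-np.array(f['R']).T@f['t'],f['mtx'][0])
E
```

```text
{'time': 0.0, 'joint_pos': array([-1.32400055e+00,  5.33279041e-02,  1.61431724e+00,  3.17141050e-06,
        1.47597767e+00, -1.18985890e-01]), 'joint_vel': array([-0.00012005,  0.0004725 ,  0.00098813,  0.00032435,  0.00060118,
       -0.00010227]), 'joint_efforts': array([-1.14654864e-03, -3.93670321e+01, -3.70178211e+01, -2.08903957e-04,
        7.05042956e-03, -3.87562537e-06]), 'tool_pos': array([ 0.22341427, -0.58307471,  0.24906704]), 'tool_rot': array([-1.01311204e-03,  9.83321559e-01,  1.81872707e-01, -6.32494877e-05]), 'contact_force': array([-0.35771431,  0.52834839, -0.19073739]), 'ft_torque': array([0.02405947, 0.06787855, 0.0442878 ]), 'grasp_force': 0.0, 'gripper_width': 0.999132206349627} 0.019
scene [-0.09575754  0.6261876   0.54583977] [465.5309479    0.         321.91743627]
top [ 0.46836219 -0.03127608  1.11643408] [563.88930567   0.         318.25577851]
```

View pics/top0.png

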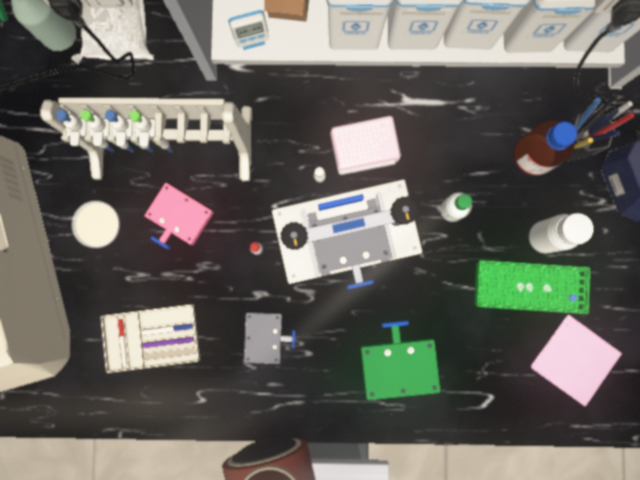

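View pics/scene0.png

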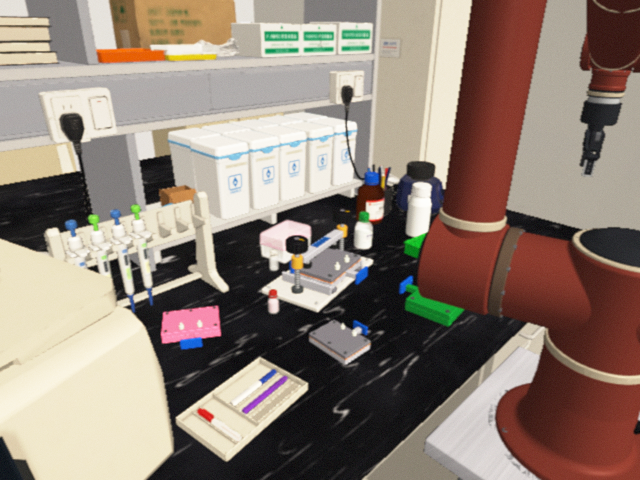

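The top view shows the press at about (347,231), with the left knob at (294,235), the right knob at (402,209) and the blue push plate at (360,284). The scene view shows the left knob at (296,243) and the push plate at (361,272). The small grey cell on the bench and the pink and green ones are look-alikes.

```bash
cat > m.py <<'E'
from h import *
f=grab("top");g=grab("scene")
def blobs(im,mask,roi,amin=15):
    x0,y0,x1,y1=roi;m=np.zeros_like(mask);m[y0:y1,x0:x1]=mask[y0:y1,x0:x1]
    n,l,s,c=cv2.connectedComponentsWithStats(m)
    return [(s[i].tolist(),c[i].round(1).tolist()) for i in range(1,n) if s[i,4]>=amin],l
def masks(im):
    h=cv2.cvtColor(im,cv2.COLOR_BGR2HSV)
    return cv2.inRange(h,(105,120,60),(125,255,255)),cv2.inRange(im,(0,0,0),(60,60,60)),cv2.inRange(im,(185,185,185),(255,255,255))
B,D,W=masks(f['img']);b2,d2,w2=masks(g['img'])
print('top blue',blobs(f['img'],B,(270,180,430,295))[0])
print('top dark L',blobs(f['img'],D,(278,219,310,251))[0]);print('top dark R',blobs(f['img'],D,(386,193,418,225))[0])
print('scene blue',blobs(g['img'],b2,(300,220,375,290),8)[0]);print('scene dark L',blobs(g['img'],d2,(282,233,312,254))[0])
bl,l=blobs(f['img'],W,(265,170,430,290),100);print('white',bl)
for n,F,roi in(('t',f,(265,165,435,300)),('s',g,(255,200,385,315))):
    x0,y0,x1,y1=roi;cv2.imwrite(f'pics/c{n}.png',cv2.resize(F['img'][y0:y1,x0:x1],None,fx=4.5,fy=4.4,interpolation=cv2.INTER_CUBIC))
E
python3 m.py
```

```text
top blue [([319, 195, 44, 14, 203], [340.1, 202.0]), ([334, 220, 29, 11, 158], [348.1, 225.2]), ([348, 281, 25, 8, 73], [360.2, 284.3])]
top dark L []
top dark R [([410, 194, 8, 16, 62], [414.5, 198.9])]
scene blue [([313, 237, 16, 10, 66], [320.2, 241.3]), ([355, 267, 14, 18, 154], [361.4, 275.3])]
scene dark L [([287, 236, 20, 18, 280], [296.2, 244.9])]
white [([273, 181, 148, 102, 5150], [344.6, 227.4]), ([330, 260, 51, 23, 242], [356.1, 269.3])]
```

View pics/ct.png

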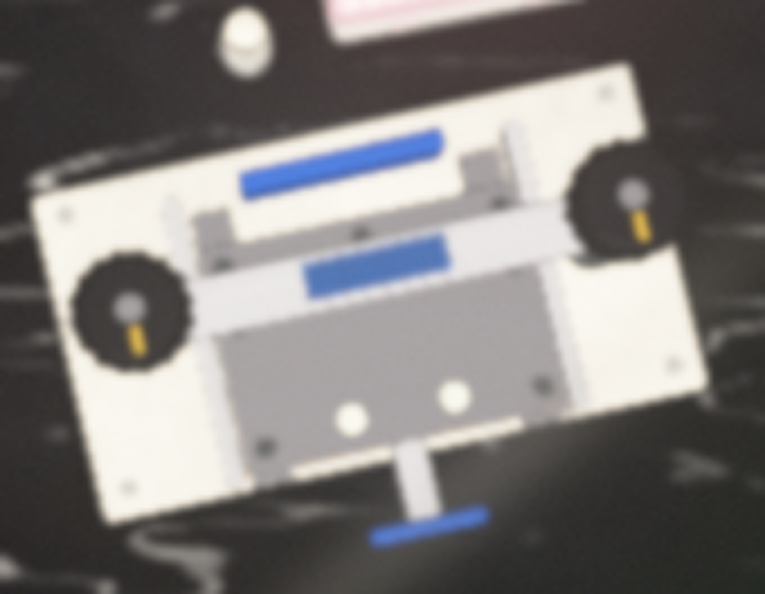

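View pics/cs.png

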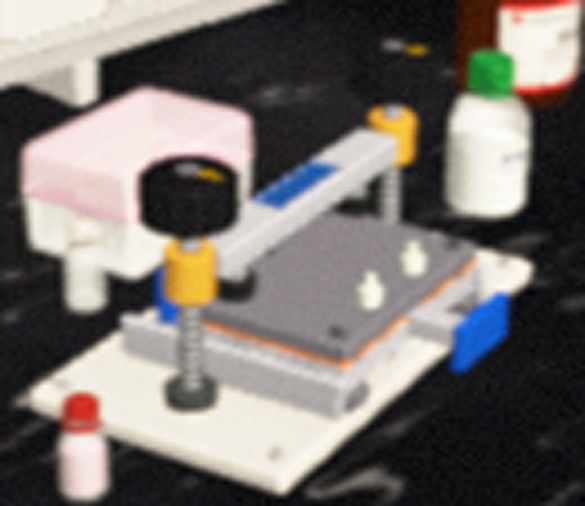

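The crops show the knob caps: in the top view at crop (130,308) and (632,194), in the scene view at (190,171) and (393,45). The base plate's corners are clear in the top view, and the push plate is at (429,527) in the top view and (481,332) in the scene view. I'll triangulate these.

```bash
cat > t.py <<'E'
from h import *
f=grab("top");g=grab("scene")
T=lambda u,v:(265+u/4.5-.4,165+v/4.4-.4)
S=lambda u,v:(255+u/4.5-.4,200+v/4.4-.4)
for n,a,b,z in(('capL',(130,308),(190,171),.141),('capR',(632,194),(393,45),.141),('plate',(429,527),(481,332),.043)):
    X,e=tri([ray(f,*T(*a)),ray(g,*S(*b))]);print(n,X.round(4),np.round(e,4),'top@z',onz(f,*T(*a),z).round(4))
for a in((131,311),(626,203)):print('disc',onz(f,*T(*a),.139).round(4))
c=[onz(f,*T(*a),.012) for a in((32,198),(630,65),(706,385),(108,522))];print(np.round(c,4),np.mean(c,0))
y=c[0]-c[1]+c[3]-c[2];print('yaw',np.arctan2(-y[0],y[1]),'len',np.linalg.norm(y)/2,np.linalg.norm(c[0]-c[3]))
L=onz(f,*T(130,308),.141);R=onz(f,*T(632,194),.141);print('knob yaw',np.arctan2(-(L-R)[0],(L-R)[1]),np.linalg.norm(L-R),(L+R)/2)
for a in((372,540),(487,514)):print('plate ends',onz(f,*T(*a),.052).round(4))
for n,a,h in(('vial_red',(256,248),.052),('drop',(461,202),.098),('clear',(319.5,173.5),.052)):print(n,onz(f,*a,h).round(3))
E
python3 t.py
```

```text
capL [0.5766 0.024  0.1399] [0.0014 0.0014] top@z [0.5774 0.0249 0.141 ]
capR [ 0.6245 -0.1693  0.1414] [0.0011 0.0011] top@z [ 0.6254 -0.1686  0.141 ]
plate [ 0.4943 -0.0985  0.0376] [0.0011 0.0011] top@z [ 0.495  -0.0975  0.043 ]
disc [0.5765 0.0246 0.139 ]
disc [ 0.6221 -0.1666  0.139 ]
[[ 0.641   0.0763  0.012 ]
 [ 0.7047 -0.1856  0.012 ]
 [ 0.5608 -0.2193  0.012 ]
 [ 0.496   0.0402  0.012 ]] [ 0.60060589 -0.07209769  0.012     ]
yaw 0.2416537309267222 len 0.2685804498200835 0.1494163356452209
knob yaw 0.24304516969881784 0.19940762712576915 [ 0.60143874 -0.0718346   0.141     ]
plate ends [ 0.4889 -0.0731  0.052 ]
plate ends [ 0.5007 -0.1211  0.052 ]
vial_red [0.561 0.101 0.052]
drop [ 0.646 -0.276  0.098]
clear [ 0.705 -0.018  0.052]
```

Request:
move_arm:
  rows:
    - [2.2,-2.5,0,0,0,7.1,-1]
    - [2.2,-2.5,0,0,0,0,-1]
    - [2.2,-2.5,0,0,0,0,-1]
    - [2.2,-2.5,0,0,0,0,-1]
    - [2.2,-2.5,0,0,0,0,-1]
    - [2.2,-2.5,0,0,0,0,-1]
    - [2.2,-2.5,0,0,0,0,-1]
    - [2.2,-2.5,0,0,0,0,-1]
    - [2.2,-2.5,0,0,0,0,-1]
    - [2.2,-2.5,0,0,0,0,-1]
    - [2.2,-2.5,0,0,0,0,-1]
    - [2.2,-2.5,0,0,0,0,-1]
    - [2.2,-2.5,0,0,0,0,-1]
    - [2.2,-2.5,0,0,0,0,-1]
    - [2.2,-2.5,0,0,0,0,-1]
    - [2,-2.5,0,0,0,0,-1]
    - [0,0,0,0,0,0,-1]
    - [0,0,0,0,0,0,-1]

```text
time: 1.8
tool_pos: [0.4641, -0.1085, 0.2503]
tool_rot: [0.0, 0.992, 0.122, -0.0]
contact_force: [-0.3, 0.3, 0.2]
gripper_width: 0.001
grasp_force: 0.0
```

```bash
cat > s.py <<'E'
from h import *
s=manip.state();p=s['tool_pos'];q=s['tool_rot'];r=Rn.from_quat([q[1],q[2],q[3],q[0]])
M=r.as_matrix();yw=.242;C=np.array([.601,-.072])
Rp=np.array([[np.cos(yw),np.sin(yw)],[-np.sin(yw),np.cos(yw)]])
print('t',round(s['time'],2),'pos',p.round(4),'press xy',(Rp@(p[:2]-C)).round(4),'toolx yaw deg rel press',np.degrees(np.arctan2(M[1,0],M[0,0])-yw).round(2),'tilt',np.round(M[:2,2],4))
print('j',s['joint_pos'].round(3),'F',s['contact_force'].round(2),'T',s['ft_torque'].round(3),'w',round(s['gripper_width'],3),'g',round(s['grasp_force'],1))
print('toolxyz to L/R knob cm',[ (M.T@(np.array([*(C+Rp.T@np.array([0,y])),.123])-p)*100).round(2).tolist() for y in(.1,-.1)])
E
python3 s.py
```

```text
t 1.8 pos [ 0.4641 -0.1085  0.2503] press xy [-0.1417 -0.0026] toolx yaw deg rel press 0.19 tilt [-0.0002 -0.0002]
j [-0.386 -0.315  1.947 -0.     1.51   0.94 ] F [-0.33  0.26  0.18] T [-0.002  0.036  0.03 ] w 0.001 g 0.0
toolxyz to L/R knob cm [[14.21, -10.22, 12.72], [14.14, 9.78, 12.72]]
```

Request:
move_arm:
  rows:
    - [0,-0.3,2.2,0,0,0,-1]
    - [0,0,3,0,0,0,-1]
    - [0,0,3,0,0,0,-1]
    - [0,0,3,0,0,0,-1]
    - [0,0,3,0,0,0,-1]
    - [0,0,3,0,0,0,-1]
    - [0,0,2,0,0,0,-1]
    - [0,0,1,0,0,0,-1]
    - [0,0,0,0,0,0,-1]
    - [0.4,0,0,0,0,0,-1]
    - [0.4,0,0,0,0,0,-1]
    - [0.2,0,0,0,0,0,-1]
    - [0.1,0,0,0,0,0,-1]
    - [0,0,0,0,0,0,-1]

```text
time: 2.97
tool_pos: [0.4749, -0.1045, 0.0496]
tool_rot: [0.001, 0.993, 0.121, 0.001]
contact_force: [0.4, 0.7, -0.4]
gripper_width: -0.002
grasp_force: 0.0
```

```bash
python3 s.py; python3 - <<'E'
from h import *
f=grab("top");g=grab("scene")
a=cv2.resize(f['img'][165:305,265:435],(680,560));cv2.imwrite('pics/p1.png',a)
E
```

```text
t 2.97 pos [ 0.4749 -0.1045  0.0496] press xy [-0.1302 -0.0013] toolx yaw deg rel press 0.01 tilt [ 0.0022 -0.0008]
j [-0.37  -0.061  2.086  0.     1.114  0.959] F [ 0.41  0.65 -0.4 ] T [ 0.03  -0.008 -0.007] w -0.002 g 0.0
toolxyz to L/R knob cm [[13.04, -10.12, -7.33], [13.03, 9.88, -7.3]]
```

Request:
move_arm:
  rows:
    - [0.15,0,0,0,0,0,-1]
    - [0.15,0,0,0,0,0,-1]
    - [0.15,0,0,0,0,0,-1]
    - [0.15,0,0,0,0,0,-1]
    - [0.1,0,0,0,0,0,-1]

```text
time: 3.48
tool_pos: [0.4807, -0.1025, 0.0483]
tool_rot: [-0.0, 0.993, 0.121, -0.0]
contact_force: [0.1, -0.1, 0.1]
gripper_width: -0.002
grasp_force: 0.0
```

```bash
python3 s.py
```

```text
t 3.48 pos [ 0.4807 -0.1025  0.0483] press xy [-0.1241 -0.0008] toolx yaw deg rel press -0.0 tilt [-0.  0.]
j [-0.362 -0.045  2.073  0.     1.113  0.967] F [ 0.11 -0.11  0.09] T [0.04  0.014 0.02 ] w -0.002 g 0.0
toolxyz to L/R knob cm [[12.41, -10.08, -7.47], [12.41, 9.92, -7.47]]
```

Request:
move_arm:
  rows:
    - [0.15,0,0,0,0,0,-1]
    - [0.15,0,0,0,0,0,-1]
    - [0.15,0,0,0,0,0,-1]
    - [0.15,0,0,0,0,0,-1]
    - [0.15,0,0,0,0,0,-1]
    - [0.15,0,0,0,0,0,-1]
    - [0.15,0,0,0,0,0,-1]
    - [0.1,0,0,0,0,0,-1]
    - [0.1,0,0,0,0,0,-1]
    - [0.1,0,0,0,0,0,-1]
    - [0.1,0,0,0,0,0,-1]
    - [0.1,0,0,0,0,0,-1]

```text
time: 4.48
tool_pos: [0.4942, -0.0992, 0.0482]
tool_rot: [0.0, 0.993, 0.121, -0.002]
contact_force: [-7.6, -1.0, 5.6]
gripper_width: 0.002
grasp_force: 3.7
```

```bash
python3 s.py
```

```text
t 4.48 pos [ 0.4942 -0.0992  0.0482] press xy [-0.1102 -0.0008] toolx yaw deg rel press 0.01 tilt [-0.0045 -0.0006]
j [-3.450e-01 -1.200e-02  2.041e+00 -2.000e-03  1.117e+00  9.850e-01] F [-7.58 -1.03  5.6 ] T [-0.288  1.009 -0.021] w 0.002 g 3.7
toolxyz to L/R knob cm [[10.99, -10.08, -7.52], [10.98, 9.92, -7.53]]
```

Request:
move_arm:
  rows:
    - [0.1,0,0,0,0,0,-1]
    - [0.1,0,0,0,0,0,-1]
    - [0.1,0,0,0,0,0,-1]
    - [0.05,0,0,0,0,0,-1]
    - [0,0,0,0,0,0,-1]

```text
time: 4.9
tool_pos: [0.4978, -0.0983, 0.0483]
tool_rot: [0.0, 0.993, 0.121, -0.002]
contact_force: [-6.9, -2.1, 4.7]
gripper_width: -0.001
grasp_force: 3.3
```

```bash
python3 s.py;  python3 - <<'E'
from h import *
f=grab("top")
a=cv2.resize(f['img'][165:305,265:435],(680,560),interpolation=cv2.INTER_CUBIC);cv2.imwrite('pics/p2.png',a)
E
```

```text
t 4.9 pos [ 0.4978 -0.0983  0.0483] press xy [-0.1065 -0.0008] toolx yaw deg rel press 0.01 tilt [-0.0041 -0.0006]
j [-3.410e-01 -4.000e-03  2.033e+00 -2.000e-03  1.116e+00  9.890e-01] F [-6.95 -2.12  4.69] T [-0.294  0.923  0.01 ] w -0.001 g 3.3
toolxyz to L/R knob cm [[10.62, -10.08, -7.51], [10.62, 9.92, -7.52]]
```

View pics/p2.png

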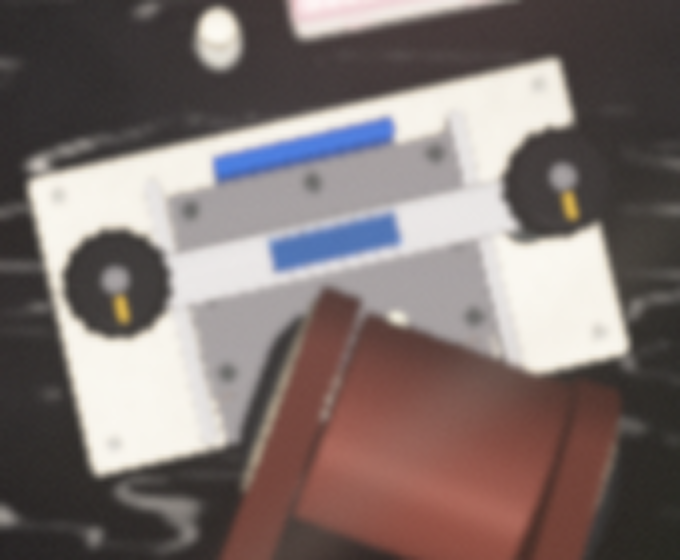

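The cell's back edge is now close to the stop, with a few mm left. The top view is partly hidden by the arm.

Request:
move_arm:
  rows:
    - [0.1,0,0,0,0,0,-1]
    - [0.1,0,0,0,0,0,-1]
    - [0,0,0,0,0,0,-1]

```text
time: 5.2
tool_pos: [0.4998, -0.0978, 0.0482]
tool_rot: [0.0, 0.993, 0.121, -0.002]
contact_force: [-5.7, -2.2, 5.4]
gripper_width: 0.004
grasp_force: 3.1
```

Request:
move_arm:
  rows:
    - [0.1,0,0,0,0,0,-1]
    - [0.1,0,0,0,0,0,-1]
    - [0,0,0,0,0,0,-1]

```text
time: 5.45
tool_pos: [0.5017, -0.0973, 0.0482]
tool_rot: [0.0, 0.993, 0.121, -0.002]
contact_force: [-6.2, -0.5, 4.9]
gripper_width: -0.003
grasp_force: 3.1
```

Request:
move_arm:
  rows:
    - [0.1,0,0,0,0,0,-1]
    - [0.05,0,0,0,0,0,-1]
    - [0,0,0,0,0,0,-1]

```text
time: 5.7
tool_pos: [0.502, -0.0973, 0.0482]
tool_rot: [0.0, 0.993, 0.121, -0.004]
contact_force: [-10.7, -3.6, 9.1]
gripper_width: -0.001
grasp_force: 5.9
```

Request:
move_arm:
  rows:
    - [0.1,0,0,0,0,0,-1]
    - [0,0,0,0,0,0,-1]

```text
time: 5.87
tool_pos: [0.502, -0.0972, 0.0482]
tool_rot: [0.0, 0.993, 0.121, -0.005]
contact_force: [-15.8, -4.1, 10.8]
gripper_width: 0.001
grasp_force: 8.1
```

Request:
move_arm:
  rows:
    - [0.1,0,0,0,0,0,-1]
    - [0,0,0,0,0,0,-1]

```text
time: 6.03
tool_pos: [0.5021, -0.0973, 0.0482]
tool_rot: [0.0, 0.993, 0.121, -0.007]
contact_force: [-19.7, -5.1, 14.5]
gripper_width: -0.001
grasp_force: 10.3
```

Request:
move_arm:
  rows:
    - [-0.2,0,0,0,0,0,-1]
    - [-0.5,0,0,0,0,0,-1]
    - [-1.3,0,0,0,0,0,-1]
    - [-2,0,0,0,0,0,-1]
    - [0,0,-2,0,0,0,-1]
    - [0,0,-4,0,0,0,-1]
    - [0,0,-4,0,0,0,1]
    - [0,0,-4,0,0,0,1]
    - [0,0,-2,0,0,0,1]
    - [0,0,0,0,0,0,1]
    - [0,0,0,0,0,0,1]

```text
time: 6.95
tool_pos: [0.4684, -0.1061, 0.2101]
tool_rot: [0.001, 0.993, 0.121, 0.002]
contact_force: [-0.1, 0.0, -0.9]
gripper_width: 0.711
grasp_force: 0.0
```

```bash
python3 s.py;  python3 - <<'E'
from h import *
f=grab("top");w=grab("wrist")
a=cv2.resize(f['img'][165:305,265:435],(400,330),interpolation=cv2.INTER_CUBIC)
b=cv2.resize(w['img'],(440,330));cv2.imwrite('pics/p3.png',np.hstack([a,b])[:, :800])
E
```

```text
t 6.95 pos [ 0.4684 -0.1061  0.2101] press xy [-0.1369 -0.0013] toolx yaw deg rel press -0.0 tilt [ 0.0039 -0.0013]
j [-0.378 -0.28   1.987  0.     1.431  0.951] F [-0.07  0.04 -0.86] T [-0.002  0.009  0.037] w 0.711 g 0.0
toolxyz to L/R knob cm [[13.66, -10.15, 8.74], [13.66, 9.85, 8.78]]
```

View pics/p3.png

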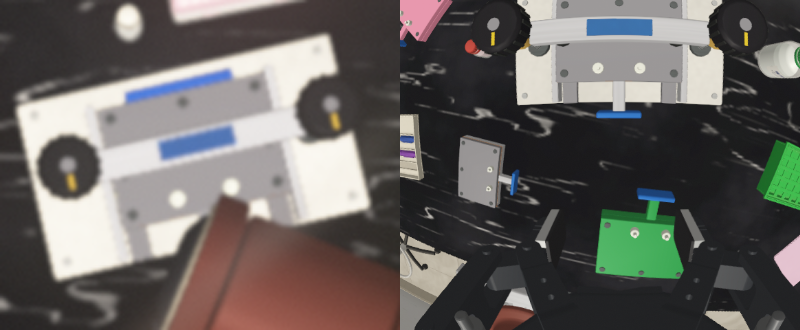

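The wrist view confirms the cell is flush with the stop and the push plate is free. Next is the left knob.

Request:
move_arm:
  rows:
    - [2.7,-2,0,0,0,0,1]
    - [2.7,-2,0,0,0,0,1]
    - [2.7,-2,0,0,0,0,1]
    - [2.7,-2,0,0,0,0,1]
    - [2.8,-2.1,0,0,0,0,1]
    - [0,0,0,0,0,0,1]
    - [0,0,0,0,0,0,1]
    - [0,0,0,0,0,0,1]

```text
time: 7.72
tool_pos: [0.5741, 0.0248, 0.2059]
tool_rot: [-0.0, 0.993, 0.121, -0.002]
contact_force: [0.9, 0.0, -0.9]
gripper_width: 0.998
grasp_force: 0.0
```

```bash
python3 s.py;  python3 - <<'E'
from h import *
w=grab("wrist");cv2.imwrite('pics/p4.png',w['img'])
E
```

```text
t 7.72 pos [0.5741 0.0248 0.2059] press xy [-0.0029  0.1005] toolx yaw deg rel press 0.02 tilt [-0.0042 -0.    ]
j [-0.086 -0.033  1.774 -0.     1.405  1.243] F [ 0.93  0.01 -0.86] T [-0.03  -0.008  0.015] w 0.998 g 0.0
toolxyz to L/R knob cm [[0.32, 0.05, 8.29], [0.32, 20.05, 8.27]]
```

View pics/p4.png

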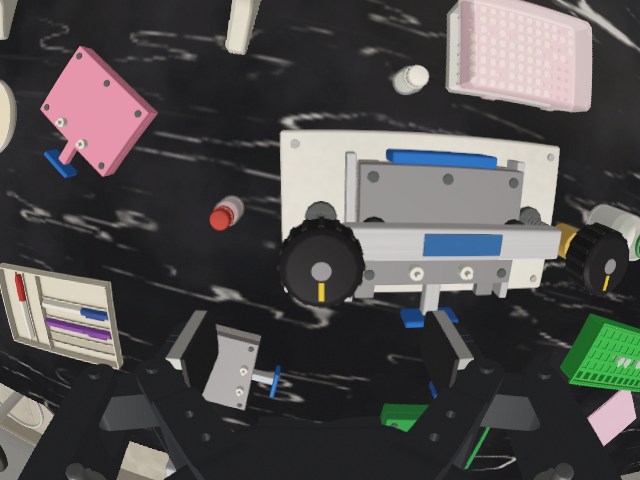

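In the wrist view the left knob's cap is at (321,271) and the right knob's at (610,267). I'll cross-check the knob positions with these.

```bash
python3 - <<'E'
from h import *
w=grab("wrist");f=grab("top")
print(w['mtx'][0],-np.array(w['R']).T@w['t'])
for uv,tp in(((321,271),(293.5,234.6)),((610,267),(405,208.7))):
    print(onz(w,*uv,.141,True).round(4),[np.round(x,4) for x in tri([ray(w,*uv,True),ray(f,*tp)])])
E
python3 s.py
```

```text
[371.64829954   0.         319.28883884] [0.65073978 0.04339041 0.32911049]
[0.5771 0.0243 0.141 ] [array([0.5774, 0.0246, 0.1419]), array([0.0002, 0.0002])]
[ 0.6239 -0.171   0.141 ] [array([ 0.6246, -0.168 ,  0.1438]), array([0.0003, 0.0003])]
t 7.87 pos [0.5745 0.024  0.2075] press xy [-0.0028  0.0996] toolx yaw deg rel press -0.08 tilt [-0.0013 -0.    ]
j [-0.088 -0.035  1.773 -0.     1.404  1.243] F [-0.02 -0.89  0.1 ] T [-0.048 -0.047  0.008] w 1.001 g 0.0
toolxyz to L/R knob cm [[0.29, -0.04, 8.45], [0.31, 19.96, 8.45]]
```

Request:
move_arm:
  rows:
    - [0.3,0,2,0,0,0,1]
    - [0,0,2.5,0,0,0,1]
    - [0,0,2.4,0,0,0,1]
    - [0,0,1.1,0,0,0,1]
    - [0,0,0.4,0,0,0,1]
    - [0,0,0,0,0,0,1]
    - [0,0,0,0,0,0,0]
    - [0,0,0,0,0,0,-1]
    - [0,0,0,0,0,0,-1]
    - [0,0,0,0,0,0,-1]
    - [0,0,0,0,0,0,-1]
    - [0,0,0,0,0,0,-1]

```text
time: 8.87
tool_pos: [0.5793, 0.0252, 0.1264]
tool_rot: [0.001, 0.993, 0.121, 0.001]
contact_force: [-1.7, -1.4, 6.6]
gripper_width: 0.553
grasp_force: 61.5
```

```bash
python3 s.py
```

```text
t 8.87 pos [0.5793 0.0252 0.1264] press xy [0.0022 0.0996] toolx yaw deg rel press -0.0 tilt [ 0.0028 -0.0009]
j [-8.400e-02  5.300e-02  1.827e+00 -1.000e-03  1.259e+00  1.245e+00] F [-1.74 -1.42  6.56] T [-0.217  0.219 -0.022] w 0.553 g 61.5
toolxyz to L/R knob cm [[-0.22, -0.04, 0.34], [-0.22, 19.96, 0.37]]
```

Request:
move_arm:
  rows:
    - [-0.1,0,0,0,0,2,-1]
    - [0,0,0,0,0,5,-1]
    - [0,0,0,0,0,5,-1]
    - [0,0,0,0,0,6,-1]
    - [0,0,0,0,0,6,-1]
    - [0,0,0,0,0,6,-1]
    - [0,0,0,0,0,5,-1]
    - [0,0,0,0,0,2,-1]
    - [0,0,0,0,0,1,-1]
    - [0,0,0,0,0,1,-1]
    - [0,0,0,0,0,1,-1]

```text
time: 9.78
tool_pos: [0.5791, 0.0237, 0.1265]
tool_rot: [0.001, 0.974, -0.226, 0.003]
contact_force: [2.1, -5.8, 3.8]
gripper_width: 0.549
grasp_force: 61.5
```

```bash
python3 s.py
```

```text
t 9.78 pos [0.5791 0.0237 0.1265] press xy [0.0017 0.0982] toolx yaw deg rel press -39.98 tilt [ 0.0048 -0.004 ]
j [-0.086  0.051  1.829 -0.004  1.256  1.942] F [ 2.11 -5.82  3.81] T [-0.964 -0.161  0.431] w 0.549 g 61.5
toolxyz to L/R knob cm [[-0.25, -0.03, 0.35], [12.6, 15.29, 0.45]]
```

Request:
move_arm:
  rows:
    - [0,0,0,0,0,0,-1]
    - [0,0,0,0,0,0,-1]

```text
time: 9.95
tool_pos: [0.5791, 0.0237, 0.1265]
tool_rot: [0.001, 0.974, -0.226, 0.003]
contact_force: [1.4, -5.1, 3.7]
gripper_width: 0.556
grasp_force: 61.7
```

```bash
python3 s.py
```

```text
t 9.95 pos [0.5791 0.0237 0.1265] press xy [0.0016 0.0982] toolx yaw deg rel press -39.98 tilt [ 0.0048 -0.0039]
j [-0.086  0.051  1.829 -0.004  1.256  1.942] F [ 1.4  -5.13  3.74] T [-0.9   -0.141  0.126] w 0.556 g 61.7
toolxyz to L/R knob cm [[-0.25, -0.03, 0.35], [12.6, 15.29, 0.45]]
```

Drag in motion reads 0.43 N·m, as expected, so contact can be felt through Tz. Next is the right knob.

Request:
move_arm:
  rows:
    - [0,0,0,0,0,0,1]
    - [0,0,0,0,0,0,1]
    - [0,0,0,0,0,0,1]
    - [0,0,-1.5,0,0,0,1]
    - [0,0,-2.5,0,0,0,1]
    - [0,0,-2,0,0,-6,1]
    - [0,0,0,0,0,-7,1]
    - [0,0,0,0,0,-7,1]
    - [0,0,0,0,0,-7,1]
    - [0,0,0,0,0,-7,1]
    - [0,0,0,0,0,-6,1]
    - [-0.2,3.3,0,0,0,0,1]
    - [0,3.3,0,0,0,0,1]
    - [0,3.3,0,0,0,0,1]
    - [0,3.3,0,0,0,0,1]
    - [0,3.3,0,0,0,0,1]
    - [0,3.3,0,0,0,0,1]
    - [0,0,0,0,0,0,1]
    - [0,0,0,0,0,0,1]

```text
time: 11.53
tool_pos: [0.6226, -0.1685, 0.1838]
tool_rot: [-0.0, 0.993, 0.119, -0.0]
contact_force: [-0.2, 0.4, -1.5]
gripper_width: 1.0
grasp_force: 0.0
```

```bash
python3 s.py
```

```text
t 11.53 pos [ 0.6226 -0.1685  0.1838] press xy [-0.0021 -0.0989] toolx yaw deg rel press -0.15 tilt [-0.0007  0.0009]
j [-3.800e-01  1.470e-01  1.625e+00  1.000e-03  1.371e+00  9.510e-01] F [-0.23  0.36 -1.49] T [ 0.004 -0.029  0.024] w 1.0 g 0.0
toolxyz to L/R knob cm [[0.16, -19.88, 6.1], [0.21, 0.12, 6.08]]
```

Request:
move_arm:
  rows:
    - [0.15,0.1,1.5,0,0,0,1]
    - [0,0,2.4,0,0,0,1]
    - [0,0,1.5,0,0,0,1]
    - [0,0,0.4,0,0,0,1]
    - [0,0,0,0,0,0,1]
    - [0,0,0,0,0,0,0]
    - [0,0,0,0,0,0,-1]
    - [0,0,0,0,0,0,-1]
    - [0,0,0,0,0,0,-1]
    - [0,0,0,0,0,0,-1]
    - [0,0,0,0,0,0,-1]

```text
time: 12.45
tool_pos: [0.6256, -0.1693, 0.1286]
tool_rot: [0.002, 0.993, 0.121, 0.002]
contact_force: [-0.3, -3.6, 6.1]
gripper_width: 0.553
grasp_force: 62.8
```

```bash
python3 s.py
```

```text
t 12.45 pos [ 0.6256 -0.1693  0.1286] press xy [ 0.0006 -0.1003] toolx yaw deg rel press -0.01 tilt [ 0.0035 -0.0028]
j [-3.780e-01  2.030e-01  1.659e+00 -1.000e-03  1.276e+00  9.510e-01] F [-0.28 -3.64  6.13] T [-0.675  0.086  0.039] w 0.553 g 62.8
toolxyz to L/R knob cm [[-0.06, -20.04, 0.49], [-0.06, -0.04, 0.56]]
```

Request:
move_arm:
  rows:
    - [0,0,0,0,0,2,-1]
    - [0,0,0,0,0,5,-1]
    - [0,0,0,0,0,6,-1]
    - [0,0,0,0,0,7,-1]
    - [0,0,0,0,0,7,-1]
    - [0,0,0,0,0,7,-1]
    - [0,0,0,0,0,7,-1]
    - [0,0,0,0,0,7,-1]
    - [0,0,0,0,0,7,-1]
    - [0,0,0,0,0,7,-1]
    - [0,0,0,0,0,4,-1]
    - [0,0,0,0,0,1,-1]
    - [0,0,0,0,0,1,-1]
    - [0,0,0,0,0,1,-1]
    - [0,0,0,0,0,1,-1]

```text
time: 13.7
tool_pos: [0.6252, -0.1703, 0.1286]
tool_rot: [0.002, 0.882, -0.471, 0.002]
contact_force: [-2.0, -6.7, 5.5]
gripper_width: 0.554
grasp_force: 63.0
```

```bash
python3 s.py
```

```text
t 13.7 pos [ 0.6252 -0.1703  0.1286] press xy [-1.000e-04 -1.012e-01] toolx yaw deg rel press -70.0 tilt [ 0.0021 -0.0051]
j [-0.379  0.203  1.659 -0.004  1.276  2.173] F [-2.02 -6.75  5.48] T [-1.139  0.49   0.423] w 0.554 g 63.0
toolxyz to L/R knob cm [[-18.91, -6.89, 0.46], [-0.12, -0.05, 0.56]]
```

Request:
move_arm:
  rows:
    - [0,0,0,0,0,0,1]
    - [0,0,0,0,0,0,1]
    - [0,0,0,0,0,0,1]
    - [0,0,-1.5,0,0,0,1]
    - [0,0,-2.5,0,0,0,1]
    - [0,0,-2,0,0,-7,1]
    - [0,0,0,0,0,-7,1]
    - [0,0,0,0,0,-7,1]
    - [0,0,0,0,0,-7,1]
    - [0,0,0,0,0,-7,1]
    - [0,0,0,0,0,-7,1]
    - [0,0,0,0,0,-7,1]
    - [0,0,0,0,0,-7,1]
    - [0,0,0,0,0,-7,1]
    - [0,0,0,0,0,-7,1]
    - [0,0,0,0,0,0,1]

```text
time: 15.03
tool_pos: [0.6246, -0.1676, 0.1873]
tool_rot: [-0.0, 0.993, 0.122, 0.0]
contact_force: [-0.3, 0.9, 0.3]
gripper_width: 1.0
grasp_force: 0.0
```

Request:
move_arm:
  rows:
    - [0.1,-3.3,0,0,0,0,1]
    - [0,-3.3,0,0,0,0,1]
    - [0,-3.4,0,0,0,0,1]
    - [0,-3.4,0,0,0,0,1]
    - [0,-3.3,0,0,0,0,1]
    - [0,-3.3,0,0,0,0,1]
    - [0,0,0,0,0,0,1]
    - [0,0,0,0,0,0,1]

```text
time: 15.7
tool_pos: [0.5772, 0.028, 0.187]
tool_rot: [0.0, 0.993, 0.121, 0.0]
contact_force: [-0.1, 0.1, 0.6]
gripper_width: 0.997
grasp_force: 0.0
```

```bash
python3 s.py
```

```text
t 15.7 pos [0.5772 0.028  0.187 ] press xy [0.0009 0.1028] toolx yaw deg rel press 0.03 tilt [ 0.0007 -0.0001]
j [-0.08  -0.012  1.786 -0.     1.367  1.248] F [-0.1   0.08  0.59] T [0.007 0.011 0.004] w 0.997 g 0.0
toolxyz to L/R knob cm [[-0.09, 0.27, 6.4], [-0.1, 20.27, 6.41]]
```

Request:
move_arm:
  rows:
    - [-0.1,0.3,1.5,0,0,0,1]
    - [0,0,2.4,0,0,0,1]
    - [0,0,1.7,0,0,0,1]
    - [0,0,0.5,0,0,0,1]
    - [0,0,0,0,0,0,1]
    - [0,0,0,0,0,0,0]
    - [0,0,0,0,0,0,-1]
    - [0,0,0,0,0,0,-1]
    - [0,0,0,0,0,0,-1]
    - [0,0,0,0,0,0,-1]
    - [0,0,0,0,0,0,-1]

```text
time: 16.62
tool_pos: [0.5779, 0.0249, 0.128]
tool_rot: [-0.002, 0.993, 0.121, 0.001]
contact_force: [-3.9, 5.6, 5.9]
gripper_width: 0.553
grasp_force: 62.4
```

```bash
python3 s.py
```

```text
t 16.62 pos [0.5779 0.0249 0.128 ] press xy [0.0008 0.0996] toolx yaw deg rel press -0.02 tilt [0.0016 0.0036]
j [-0.087  0.049  1.829  0.004  1.263  1.241] F [-3.86  5.57  5.87] T [ 1.094  0.594 -0.015] w 0.553 g 62.4
toolxyz to L/R knob cm [[-0.08, -0.04, 0.5], [-0.08, 19.96, 0.44]]
```

Request:
move_arm:
  rows:
    - [0,0,0,0,0,2,-1]
    - [0,0,0,0,0,5,-1]
    - [0,0,0,0,0,6,-1]
    - [0,0,0,0,0,6,-1]
    - [0,0,0,0,0,6,-1]
    - [0,0,0,0,0,4,-1]
    - [0,0,0,0,0,2,-1]
    - [0,0,0,0,0,1,-1]
    - [0,0,0,0,0,1,-1]
    - [0,0,0,0,0,1,-1]
    - [0,0,0,0,0,1,-1]

```text
time: 17.53
tool_pos: [0.5779, 0.0243, 0.128]
tool_rot: [-0.001, 0.983, -0.183, 0.001]
contact_force: [-4.1, 3.4, 6.7]
gripper_width: 0.549
grasp_force: 62.3
```

```bash
python3 s.py
```

```text
t 17.53 pos [0.5779 0.0243 0.128 ] press xy [0.0007 0.0991] toolx yaw deg rel press -34.99 tilt [0.0018 0.0019]
j [-0.087  0.048  1.829  0.002  1.262  1.851] F [-4.12  3.39  6.68] T [0.793 0.505 0.448] w 0.549 g 62.3
toolxyz to L/R knob cm [[-0.11, -0.04, 0.5], [11.35, 16.35, 0.47]]
```

```bash
cat > z.py <<'E'
from plant import manip
s=manip.state();print(s['time'].__round__(2),s['ft_torque'].round(3))
E
python3 z.py
```

```text
17.53 [0.793 0.505 0.448]
```

Request:
move_arm:
  rows:
    - [0,0,0,0,0,1,-1]
    - [0,0,0,0,0,1,-1]
    - [0,0,0,0,0,1,-1]

```text
time: 17.78
tool_pos: [0.5779, 0.0243, 0.128]
tool_rot: [-0.001, 0.978, -0.209, 0.001]
contact_force: [-3.6, 3.8, 5.9]
gripper_width: 0.55
grasp_force: 62.3
```

```bash
python3 z.py
```

```text
17.78 [0.733 0.558 0.431]
```

Request:
move_arm:
  rows:
    - [0,0,0,0,0,1,-1]
    - [0,0,0,0,0,1,-1]
    - [0,0,0,0,0,1,-1]

```text
time: 18.03
tool_pos: [0.5779, 0.0243, 0.128]
tool_rot: [-0.001, 0.972, -0.234, 0.001]
contact_force: [-4.7, 2.4, 7.1]
gripper_width: 0.551
grasp_force: 62.4
```

```bash
python3 z.py
```

```text
18.03 [0.732 0.511 0.368]
```

Request:
move_arm:
  rows:
    - [0,0,0,0,0,1,-1]
    - [0,0,0,0,0,1,-1]
    - [0,0,0,0,0,1,-1]

```text
time: 18.28
tool_pos: [0.5779, 0.0242, 0.128]
tool_rot: [-0.001, 0.966, -0.26, 0.001]
contact_force: [-4.0, 2.8, 5.3]
gripper_width: 0.552
grasp_force: 62.4
```

```bash
python3 z.py
```

```text
18.28 [0.69  0.538 0.403]
```

Request:
move_arm:
  rows:
    - [0,0,0,0,0,1,-1]
    - [0,0,0,0,0,1,-1]
    - [0,0,0,0,0,1,-1]

```text
time: 18.53
tool_pos: [0.5779, 0.0242, 0.128]
tool_rot: [-0.001, 0.959, -0.285, 0.001]
contact_force: [-5.0, 3.6, 7.3]
gripper_width: 0.552
grasp_force: 62.4
```

```bash
python3 z.py
```

```text
18.53 [0.695 0.521 0.427]
```

Request:
move_arm:
  rows:
    - [0,0,0,0,0,1,-1]
    - [0,0,0,0,0,1,-1]
    - [0,0,0,0,0,1,-1]

```text
time: 18.78
tool_pos: [0.5779, 0.0241, 0.128]
tool_rot: [-0.001, 0.951, -0.31, 0.001]
contact_force: [-5.6, 1.7, 6.6]
gripper_width: 0.549
grasp_force: 62.5
```

```bash
python3 z.py
```

```text
18.78 [0.683 0.564 0.47 ]
```

Request:
move_arm:
  rows:
    - [0,0,0,0,0,1,-1]
    - [0,0,0,0,0,1,-1]
    - [0,0,0,0,0,1,-1]

```text
time: 19.03
tool_pos: [0.5778, 0.0241, 0.128]
tool_rot: [-0.001, 0.942, -0.335, 0.0]
contact_force: [-5.4, 1.8, 7.1]
gripper_width: 0.549
grasp_force: 62.5
```

```bash
python3 z.py
```

```text
19.03 [0.663 0.551 0.504]
```

Request:
move_arm:
  rows:
    - [0,0,0,0,0,1,-1]
    - [0,0,0,0,0,1,-1]

```text
time: 19.2
tool_pos: [0.5778, 0.024, 0.128]
tool_rot: [-0.001, 0.936, -0.351, 0.0]
contact_force: [-5.2, 2.7, 6.8]
gripper_width: 0.555
grasp_force: 62.5
```

```bash
python3 z.py
```

```text
19.2 [0.614 0.513 0.492]
```

Request:
move_arm:
  rows:
    - [0,0,0,0,0,1,-1]
    - [0,0,0,0,0,1,-1]

```text
time: 19.37
tool_pos: [0.5778, 0.024, 0.128]
tool_rot: [-0.001, 0.93, -0.367, 0.0]
contact_force: [-5.0, 1.4, 7.8]
gripper_width: 0.555
grasp_force: 62.5
```

```bash
python3 z.py
```

```text
19.37 [0.552 0.552 0.5  ]
```

Request:
move_arm:
  rows:
    - [0,0,0,0,0,1,-1]
    - [0,0,0,0,0,1,-1]

```text
time: 19.53
tool_pos: [0.5778, 0.024, 0.128]
tool_rot: [-0.001, 0.924, -0.383, 0.0]
contact_force: [-6.1, 2.6, 6.9]
gripper_width: 0.551
grasp_force: 62.5
```

```bash
python3 z.py
```

```text
19.53 [0.548 0.612 0.517]
```

Request:
move_arm:
  rows:
    - [0,0,0,0,0,0,1]
    - [0,0,0,0,0,0,1]
    - [0,0,0,0,0,0,1]
    - [0,0,-1.5,0,0,0,1]
    - [0,0,-2.5,0,0,0,1]
    - [0,0,-2,0,0,-7,1]
    - [0,0,0,0,0,-7,1]
    - [0,0,0,0,0,-7,1]
    - [0,0,0,0,0,-7,1]
    - [0,0,0,0,0,-7,1]
    - [0,0,0,0,0,-7,1]
    - [0,0,0,0,0,-7,1]
    - [0,0,0,0,0,-7,1]
    - [0,0,0,0,0,-3,1]
    - [0,0,0,0,0,0,1]

```text
time: 20.78
tool_pos: [0.5773, 0.0231, 0.1854]
tool_rot: [0.0, 0.993, 0.121, 0.0]
contact_force: [0.6, -0.9, -0.0]
gripper_width: 1.0
grasp_force: 0.0
```

Request:
move_arm:
  rows:
    - [0,3.3,0,0,0,0,1]
    - [0,3.3,0,0,0,0,1]
    - [0,3.4,0,0,0,0,1]
    - [0,3.4,0,0,0,0,1]
    - [0,3.3,0,0,0,0,1]
    - [0,3.2,0,0,0,0,1]
    - [0,0,0,0,0,0,1]
    - [0,0,0,0,0,0,1]

```text
time: 21.45
tool_pos: [0.625, -0.1716, 0.1852]
tool_rot: [-0.0, 0.993, 0.119, -0.0]
contact_force: [-0.4, -0.7, 1.0]
gripper_width: 0.998
grasp_force: 0.0
```

```bash
python3 s.py
```

```text
t 21.45 pos [ 0.625  -0.1716  0.1852] press xy [-0.0006 -0.1024] toolx yaw deg rel press -0.24 tilt [-0.0001  0.0003]
j [-0.383  0.152  1.616  0.     1.373  0.95 ] F [-0.41 -0.74  0.98] T [ 0.004 -0.014  0.016] w 0.998 g 0.0
toolxyz to L/R knob cm [[-0.03, -20.24, 6.22], [0.06, -0.24, 6.22]]
```

Request:
move_arm:
  rows:
    - [0,-0.25,1.5,0,0,0,1]
    - [0,0,2.4,0,0,0,1]
    - [0,0,1.5,0,0,0,1]
    - [0,0,0.4,0,0,0,1]
    - [0,0,0,0,0,0,1]
    - [0,0,0,0,0,0,0]
    - [0,0,0,0,0,0,-1]
    - [0,0,0,0,0,0,-1]
    - [0,0,0,0,0,0,-1]
    - [0,0,0,0,0,0,-1]
    - [0,0,0,0,0,0,-1]

```text
time: 22.37
tool_pos: [0.6256, -0.1692, 0.1299]
tool_rot: [0.002, 0.993, 0.12, 0.002]
contact_force: [-0.1, -4.8, 5.4]
gripper_width: 0.551
grasp_force: 62.8
```

```bash
python3 s.py
```

```text
t 22.37 pos [ 0.6256 -0.1692  0.1299] press xy [ 0.0006 -0.1003] toolx yaw deg rel press -0.03 tilt [ 0.004  -0.0037]
j [-0.378  0.201  1.658 -0.002  1.277  0.952] F [-0.08 -4.81  5.36] T [-0.911  0.063  0.014] w 0.551 g 62.8
toolxyz to L/R knob cm [[-0.07, -20.03, 0.6], [-0.06, -0.03, 0.69]]
```

Request:
move_arm:
  rows:
    - [0,0,0,0,0,1,-1]
    - [0,0,0,0,0,1,-1]
    - [0,0,0,0,0,1,-1]

```text
time: 22.62
tool_pos: [0.6256, -0.1693, 0.1299]
tool_rot: [0.002, 0.996, 0.095, 0.002]
contact_force: [-0.4, -5.7, 4.3]
gripper_width: 0.547
grasp_force: 62.9
```

```bash
python3 z.py
```

```text
22.62 [-0.938  0.031  0.396]
```

Request:
move_arm:
  rows:
    - [0,0,0,0,0,1,-1]
    - [0,0,0,0,0,1,-1]
    - [0,0,0,0,0,1,-1]

```text
time: 22.87
tool_pos: [0.6256, -0.1693, 0.1299]
tool_rot: [0.002, 0.998, 0.069, 0.002]
contact_force: [-0.2, -4.8, 5.9]
gripper_width: 0.551
grasp_force: 62.9
```

```bash
python3 z.py
```

```text
22.87 [-0.943  0.051  0.424]
```

Request:
move_arm:
  rows:
    - [0,0,0,0,0,1,-1]
    - [0,0,0,0,0,1,-1]
    - [0,0,0,0,0,1,-1]

```text
time: 23.12
tool_pos: [0.6256, -0.1694, 0.1299]
tool_rot: [0.002, 0.999, 0.042, 0.002]
contact_force: [-1.1, -6.6, 5.2]
gripper_width: 0.552
grasp_force: 62.9
```

```bash
python3 z.py
```

```text
23.12 [-0.948  0.107  0.444]
```

Request:
move_arm:
  rows:
    - [0,0,0,0,0,1,-1]
    - [0,0,0,0,0,1,-1]
    - [0,0,0,0,0,1,-1]

```text
time: 23.37
tool_pos: [0.6257, -0.1694, 0.1299]
tool_rot: [0.002, 1.0, 0.016, 0.002]
contact_force: [-0.1, -5.6, 5.5]
gripper_width: 0.553
grasp_force: 62.9
```

```bash
python3 z.py
```

```text
23.37 [-1.015  0.074  0.525]
```

Request:
move_arm:
  rows:
    - [0,0,0,0,0,1,-1]
    - [0,0,0,0,0,1,-1]
    - [0,0,0,0,0,1,-1]

```text
time: 23.62
tool_pos: [0.6257, -0.1695, 0.1299]
tool_rot: [0.002, 1.0, -0.01, 0.002]
contact_force: [-0.4, -5.9, 5.5]
gripper_width: 0.551
grasp_force: 62.9
```

```bash
python3 z.py
```

```text
23.62 [-0.994  0.106  0.572]
```

Request:
move_arm:
  rows:
    - [0,0,0,0,0,1,-1]
    - [0,0,0,0,0,1,-1]
    - [0,0,0,0,0,1,-1]

```text
time: 23.87
tool_pos: [0.6256, -0.1696, 0.1299]
tool_rot: [0.002, 0.999, -0.036, 0.002]
contact_force: [-0.8, -6.6, 5.1]
gripper_width: 0.549
grasp_force: 62.9
```

```bash
python3 z.py
```

```text
23.87 [-1.056  0.067  0.57 ]
```

Request:
move_arm:
  rows:
    - [0,0,0,0,0,1,-1]
    - [0,0,0,0,0,1,-1]

```text
time: 24.03
tool_pos: [0.6256, -0.1696, 0.1299]
tool_rot: [0.002, 0.999, -0.053, 0.002]
contact_force: [-0.6, -5.8, 5.5]
gripper_width: 0.551
grasp_force: 62.9
```

```bash
python3 z.py
```

```text
24.03 [-1.034  0.099  0.621]
```

Request:
move_arm:
  rows:
    - [0,0,0,0,0,1,-1]
    - [0,0,0,0,0,1,-1]

```text
time: 24.2
tool_pos: [0.6256, -0.1696, 0.1299]
tool_rot: [0.002, 0.997, -0.071, 0.002]
contact_force: [0.1, -6.7, 5.4]
gripper_width: 0.552
grasp_force: 62.9
```

```bash
python3 z.py
```

```text
24.2 [-1.117  0.023  0.663]
```

Request:
move_arm:
  rows:
    - [0,0,0,0,0,0,-1]
    - [0,0,0,0,0,0,1]
    - [0,0,0,0,0,0,1]
    - [0,0,0,0,0,0,1]
    - [0,0,-1.5,0,0,0,1]
    - [0,0,-2.5,0,0,0,1]
    - [0,0,-2,0,0,-4,1]
    - [0,0,0,0,0,-6,1]
    - [0,0,0,0,0,-6,1]
    - [0,0,0,0,0,-6,1]
    - [0,0,0,0,0,0,1]

```text
time: 25.12
tool_pos: [0.6245, -0.1672, 0.1886]
tool_rot: [-0.0, 0.993, 0.122, 0.001]
contact_force: [-0.4, 0.6, 0.1]
gripper_width: 0.999
grasp_force: 0.0
```

Request:
move_arm:
  rows:
    - [0,-3.3,0,0,0,0,1]
    - [0,-3.3,0,0,0,0,1]
    - [0,-3.3,0,0,0,0,1]
    - [0,-3.3,0,0,0,0,1]
    - [0,-3.3,0,0,0,0,1]
    - [0,-3.3,0,0,0,0,1]
    - [0,0,0,0,0,0,1]
    - [0,0,0,0,0,0,1]
    - [0,0,0,0,0,0,1]

```text
time: 25.87
tool_pos: [0.577, 0.0246, 0.1878]
tool_rot: [0.0, 0.993, 0.12, 0.0]
contact_force: [0.8, -0.7, 0.1]
gripper_width: 1.001
grasp_force: 0.0
```

```bash
python3 s.py
```

```text
t 25.87 pos [0.577  0.0246 0.1878] press xy [-0.0001  0.0996] toolx yaw deg rel press -0.06 tilt [ 0.0005 -0.0003]
j [-0.086 -0.013  1.786 -0.     1.368  1.244] F [ 0.77 -0.73  0.09] T [-0.023  0.01  -0.005] w 1.001 g 0.0
toolxyz to L/R knob cm [[0.01, -0.05, 6.48], [0.03, 19.95, 6.49]]
```

Request:
move_arm:
  rows:
    - [0,0,1.5,0,0,0,1]
    - [0,0,2.4,0,0,0,1]
    - [0,0,1.7,0,0,0,1]
    - [0,0,0.4,0,0,0,1]
    - [0,0,0,0,0,0,1]
    - [0,0,0,0,0,0,0]
    - [0,0,0,0,0,0,-1]
    - [0,0,0,0,0,0,-1]
    - [0,0,0,0,0,0,-1]
    - [0,0,0,0,0,0,-1]
    - [0,0,0,0,0,0.5,-1]
    - [0,0,0,0,0,0.5,-1]

```text
time: 26.87
tool_pos: [0.5778, 0.0249, 0.1295]
tool_rot: [0.0, 0.994, 0.113, 0.001]
contact_force: [-1.7, 0.4, 5.0]
gripper_width: 0.551
grasp_force: 62.2
```

```bash
python3 s.py
```

```text
t 26.87 pos [0.5778 0.0249 0.1295] press xy [0.0007 0.0997] toolx yaw deg rel press -0.92 tilt [ 0.0026 -0.0001]
j [-0.086  0.046  1.829  0.     1.264  1.259] F [-1.69  0.41  5.02] T [0.347 0.368 0.557] w 0.551 g 62.2
toolxyz to L/R knob cm [[-0.08, -0.03, 0.65], [0.25, 19.96, 0.66]]
```

Request:
move_arm:
  rows:
    - [0,0,0,0,0,0.4,-1]

```text
time: 26.95
tool_pos: [0.5779, 0.0249, 0.1295]
tool_rot: [0.0, 0.994, 0.109, 0.001]
contact_force: [-1.9, 0.7, 6.1]
gripper_width: 0.55
grasp_force: 62.2
```

```bash
python3 z.py
```

```text
26.95 [0.356 0.301 0.569]
```

Request:
move_arm:
  rows:
    - [0,0,0,0,0,0.3,-1]

```text
time: 27.03
tool_pos: [0.5779, 0.0249, 0.1295]
tool_rot: [0.0, 0.994, 0.107, 0.001]
contact_force: [-1.3, 1.1, 7.1]
gripper_width: 0.553
grasp_force: 62.2
```

```bash
python3 z.py
```

```text
27.03 [0.294 0.337 0.564]
```

Request:
move_arm:
  rows:
    - [0,0,0,0,0,0.3,-1]

```text
time: 27.12
tool_pos: [0.5779, 0.0249, 0.1295]
tool_rot: [0.0, 0.995, 0.104, 0.001]
contact_force: [-1.3, -0.1, 5.7]
gripper_width: 0.549
grasp_force: 62.2
```

```bash
python3 z.py
```

```text
27.12 [0.313 0.335 0.621]
```

Request:
move_arm:
  rows:
    - [0,0,0,0,0,0.8,-1]

```text
time: 27.2
tool_pos: [0.5778, 0.0249, 0.1295]
tool_rot: [0.0, 0.995, 0.097, 0.001]
contact_force: [-2.1, 1.1, 5.7]
gripper_width: 0.552
grasp_force: 62.2
```

```bash
python3 z.py
```

```text
27.2 [0.299 0.343 0.603]
```

Request:
move_arm:
  rows:
    - [0,0,0,0,0,0.7,-1]

```text
time: 27.28
tool_pos: [0.5779, 0.0249, 0.1295]
tool_rot: [0.0, 0.996, 0.091, 0.001]
contact_force: [-2.1, -0.0, 5.2]
gripper_width: 0.555
grasp_force: 62.2
```

```bash
python3 z.py
```

```text
27.28 [0.228 0.317 0.637]
```

Request:
move_arm:
  rows:
    - [0,0,0,0,0,0,-1]
    - [0,0,0,0,0,0,1]
    - [0,0,0,0,0,0,1]
    - [0,0,0,0,0,0,1]
    - [0,0,0,0,0,0,1]
    - [0,0,-1.5,0,0,0,1]
    - [0,0,-3,0,0,0,1]
    - [0,0,-4,0,0,0,1]
    - [-3,0,0,0,0,0,1]
    - [-3,0,0,0,0,0,1]
    - [-3,0,0,0,0,0,1]
    - [-3,0,0,0,0,0,1]
    - [-2,0,0,0,0,0,1]
    - [0,0,0,0,0,0,1]
    - [0,0,0,0,0,0,1]

```text
time: 28.53
tool_pos: [0.4387, -0.0006, 0.2124]
tool_rot: [0.0, 0.996, 0.09, 0.001]
contact_force: [0.1, 1.5, -0.2]
gripper_width: 1.0
grasp_force: 0.0
```

```bash
python3 s.py; python3 - <<'E'
from h import *
f=grab("top");w=grab("wrist")
a=cv2.resize(f['img'][165:305,265:435],(400,330),interpolation=cv2.INTER_CUBIC)
b=cv2.resize(w['img'][:300,160:],(400,330));cv2.imwrite('pics/p5.png',np.hstack([a,b]))
E
```

```text
t 28.53 pos [ 0.4387 -0.0006  0.2124] press xy [-0.1404  0.1082] toolx yaw deg rel press -3.55 tilt [ 0.0013 -0.0002]
j [-0.171 -0.396  2.071  0.     1.466  1.219] F [ 0.1   1.54 -0.22] T [0.005 0.009 0.008] w 1.0 g 0.0
toolxyz to L/R knob cm [[14.06, -0.05, 8.96], [15.29, 19.91, 8.96]]
```

View pics/p5.png

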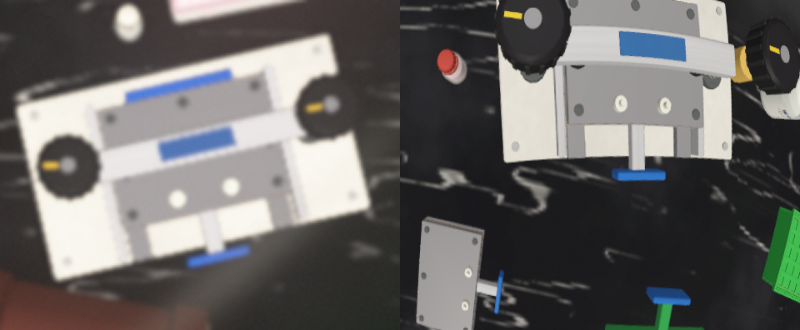

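The cell is still home against the stop and both pointers have turned about a quarter turn. I'll check the pointer angles for both knobs before handing in.

```bash
python3 - <<'E'
from h import *
f0={'img':cv2.imread('pics/top0.png')};f=grab("top")
for k in('mtx','R','t'): f0[k]=f[k]
for F in(f0,f):
    m=cv2.inRange(cv2.cvtColor(F['img'],cv2.COLOR_BGR2HSV),(15,110,90),(35,255,255))
    for n,(u,v),c in(('L',(294,236),(.5774,.0246)),('R',(404,210),(.6250,-.1683))):
        q=np.zeros_like(m);q[v-14:v+15,u-14:u+15]=m[v-14:v+15,u-14:u+15]
        M=cv2.moments(q,True);P=onz(F,M['m10']/M['m00'],M['m01']/M['m00'],.141)[:2]-c
        print(n,M['m00'],np.degrees(np.arctan2(P[1],P[0])).round(1),np.linalg.norm(P).round(4))
E
```

```text
L 25.0 -169.0 0.0129
R 25.0 -161.9 0.0128
L 26.0 90.7 0.0134
R 25.0 102.1 0.012
```

```bash
python3 -c "
from plant import manip
print(manip.job_done())"
```

```text
the job is handed in; nothing more can be done
None
```

The job is handed in: the cell sits home against the blue stop, and both knobs were nipped up by feel to an estimated 50–65 N a side (inferred from knob torque, not read directly), with the crossbar near level; no result came back.

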